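# Set the flip timer to its green face

## Task

The sandwiches are wrapped and need timing: roll the white six-sided flip timer over so that its green face is flat on top, leaving it lying flat on the blue mat with nothing holding it. Handle it gently, do not drop or throw it, and leave the dark timer as it is.

Things in the scene. Friction and masses are not known exactly. Their poses are not given: they have to be found in the camera images.
- white_timer_center (a point): Centre of the white flip timer, a hexagonal prism lying on a flat: 56 mm across flats, 60 mm long, 0.1 to 0.2 kg, centre 28 mm above the mat's top. One of its six flats is green, the rest white with three grey bars. Own y: level, along the prism (flat ends at +-30 mm). Own z: straight out of the green flat, which starts 60 degrees from up: one 60 degree roll about the length.
- dark_timer_center (a point): Centre of the second flip timer, same shape, size and axes, with a near-black shell and also one green flat. It lies elsewhere on the same mat, at least 150 mm away centre to centre, and is to be left alone.
- mat: Blue rubber counter mat, fixed to the steel table, 240 mm (own x) by 400 mm (own y), 4 mm thick. Origin at the centre of its underside, on the table top; z up. Both timers lie on it.
Things that resemble listed ones, but are neither listed nor needed, are in the scene too. Leave any red look-alike of the part that bears white_timer_center alone.

How it is judged (in metres and radians):
At the end, for the whole second after the job is handed in: The white timer lies flat on the mat (its centre over the mat, 32 mm above the table within 5 mm) with its green face up within 10 degrees (angle between white_timer_center's own z axis and vertical below 0.175 rad and z of white_timer_center in the frame of mat between 0.027 and 0.037 m and x of white_timer_center in the frame of mat between -0.12 and 0.12 m and y of white_timer_center in the frame of mat between -0.2 and 0.2 m); the robot touches nothing.
It fails at once if the white timer is dropped, thrown or knocked (its centre goes faster than 0.8 m/s) (linear speed of white_timer above 0.8 m/s).
It fails at once if the dark timer is moved more than 30 mm or rolled to another face (distance of dark_timer_center from where it was at the start of the episode above 0.03 m or angle between dark_timer_center's own z axis and vertical below 0.6 rad or angle between dark_timer_center's own z axis and vertical above 1.5 rad).
It also fails if it takes over 32 s, if anything falls off the work surface, if the arm or the gripper's body presses on something with over 40 N, if the wrist force passes 120 N, or if a joint passes its speed limit or range.

## Robot

A 7-joint arm with a two-finger parallel gripper is mounted at the origin on the work surface. World frame = base frame: x ahead of the robot, y to its left, z up, the work surface at z = 0. Lengths are in mm, angles in rad, forces in N, time in s.
With the tool pointing down it reaches from about 425 to 875 mm from the base axis. Payload 8.4 kg.
Tool frame: the origin (TCP) lies midway between the tips of the shut fingers; the grasp point (between the pads) lies 19 mm behind it; z points along the fingers, y is the line along which they close (so a half turn about z gives the same grasp; the last joint's range is limited). The gripper opens to 85 mm and grips with 20 to 120 N. Pads are 22 mm wide; open, the fingers measure 114 mm over their backs; the gripper's body (76 mm by 85 mm) begins 54 mm behind the grasp point. The pads swing forward as they close: fully open they stand 13 mm farther back than shut.
Start: joints at [-1.375, 0.333, 0.04, 1.465, -0.013, 1.343, -0.059], TCP at [188.858, 621.93, 231.308] pointing down, gripper open.
Joint ranges: [-2.58, 2.58], [-0.38, 2.09], [-1.3, 1.39], [0.25, 2.4], [-1.5, 4.64], [0.08, 2.09], [-2.65, 2.65]. Speed limits (rad/s): [2.22, 2.22, 2.79, 2.79, 3.14, 3.14, 3.14].

## Interface

Orientations are given as a rotation vector (axis times angle).
In Python, from bench import sense, capture, job_done gives the robot as it stands.
- The arm moves only by the shell command python3 -m inch 'ROWS' [OPENING] [FORCE]. ROWS is JSON, a list of rows, each a list of 4 numbers: the shift along the tool's x, y, z in m, then the turn about the tool's z in rad. In form: [[tx, ty, tz, twist], ...]. A call has 1 to 10 rows; each row is the pose to reach, as a shift and turn from the pose commanded when the call began, along the tool's axes at that moment; what a row does not reach only later rows make up. A row lasts 1/8 s, in which the tool goes at most 62.5 mm and 10.7 degrees, less where a joint would pass 70% of its speed; a pose out of reach is approached as far as the arm can. A call with a gripper value outside its range is refused whole. OPENING is the opening, from 0 (shut) to 1 (fully open), set as the call begins (- or left out, the last holds). The fingers move at their own pace and stop on an object; FORCE is the grip in N (left out, the last holds). Time passes only in rows, so rows that repeat a pose let the fingers close. It gives the time, the measured TCP pose, the force, the opening and the grip force at its end, in the units of the state.
- sense(): the state, without advancing time (a new reading comes with each control period).
- capture(name): name is "scene" or "top"; returns a dict with "img" (384x512x3 uint8, red, green, blue), "vfov" (degrees; the focal length in pixels is half the picture's height over the tangent of half this angle, whatever the lens; pixels are square), "cx", "cy" (the principal point, pixels), "k1" (the pictures are not rectified: a ray, as slopes to the right and down, at radius r is drawn at 1 + k1 r^2 times it, then the intrinsics apply), "position" and "orientation" of the camera in the world. Camera axes: x right, y down, z forward; pixel columns grow to the right and rows downward; lengths in mm; the calibration is good to about 2 mm. A picture is of the moment at which its call begins. There is no depth.
- job_done(): hands the job in; it is judged then, once.
The state is a dict: "time_s": time; "q": joint angles; "qd": joint speeds; "joint_torque": joint torques, N m; "tcp_pos": TCP position; "orientation": TCP orientation; "force": force on the tool from outside, world axes, zero at the start; "ft_torque": the same for the moment, N m; "width": finger opening in mm; "gripper_force": force on a finger pad.
Only numpy, scipy, OpenCV 4.12 (cv2) and the standard library are available. Lean on these libraries where they do the work, as an engineer would, in place of code of your own. Each camera call takes 0.05 s, during which the arm holds its last target. There are 200 camera calls.

## Working session

There is one attempt and no reset: what is moved stays moved. The work goes in short steps, Python scripts to look and compute and a shell command to move; the robot and the scene stay as the last step left them, time stands still between calls to the robot, and variables do not carry over. Pictures are saved under pics/ and viewed, at most 10 in all, crops included, and the job is handed in when it is done.

```bash
mkdir -p pics
cat > h.py <<'E'
import numpy as np,cv2
from scipy.spatial.transform import Rotation as R
def K(c):
    f=192/np.tan(np.radians(c['vfov'])/2); return f
def ray(c,u,v):
    f=K(c); d=np.array([(u-c['cx'])/f,(v-c['cy'])/f]); s=d.copy()
    for _ in range(20): s=d/(1+c['k1']*(s@s))
    o=np.array(c['orientation']); M=R.from_rotvec(o).as_matrix() if o.size==3 else o
    return np.array(c['position']),M@np.r_[s,1]
def onz(c,u,v,z):
    p,d=ray(c,u,v); return p+d*(z-p[2])/d[2]
E
python3 - <<'E'
from bench import *
from h import *
import pickle
for n in('scene','top'):
    c=capture(n); pickle.dump(c,open(n+'.pkl','wb'))
    cv2.imwrite(f'pics/{n}0.png',cv2.resize(c['img'][:,:,::-1],(768,576)))
    print(n,{k:v for k,v in c.items() if k!='img'})
print(sense())
E
```

```text
scene {'vfov': 52.651049667846976, 'cx': 262.09721400168075, 'cy': 191.76109076054917, 'k1': -0.08587538389889825, 'position': array([943.10950259, -76.28044864, 688.1511375 ]), 'orientation': array([-2.07771834, -1.49783915,  0.49490744])}
top {'vfov': 43.98870970332879, 'cx': 252.7394560935691, 'cy': 190.07732064447347, 'k1': -0.05294595507252374, 'position': array([399.9851901 , 100.13037157, 964.77962507]), 'orientation': array([-2.19846551,  2.17676584, -0.08152005])}
{'time_s': 0.1, 'q': array([-1.37522673,  0.3338384 ,  0.03987254,  1.46618928, -0.01340554,
        1.34329969, -0.0584913 ]), 'qd': array([-0.00091986, -0.00151377, -0.00175681, -0.0039357 , -0.00042985,
       -0.00120364,  0.00102821]), 'joint_torque': array([ 3.40884188e-03, -6.60020614e+01,  1.36949033e+00, -4.06477582e+01,
        1.69569079e-02,  8.87069647e-03,  4.48976238e-06]), 'tcp_pos': array([188.73869523, 621.56016649, 230.508228  ]), 'orientation': array([-4.61341840e-01, -3.10740782e+00,  2.29880489e-03]), 'force': array([-0.25361346, -0.56169339,  0.45857573]), 'ft_torque': array([-0.00215138, -0.03830112,  0.02160723]), 'gripper_force': 0.0, 'width': 85.31016286246674}
```

View pics/scene0.png

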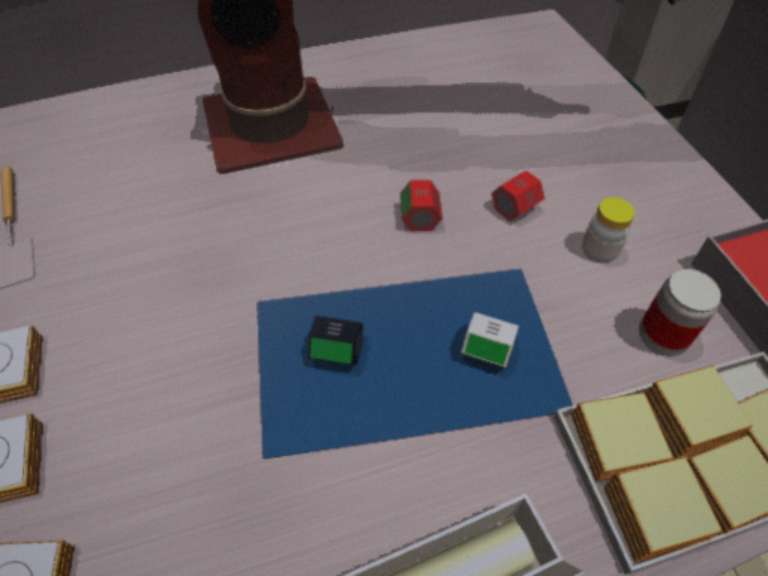

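View pics/top0.png

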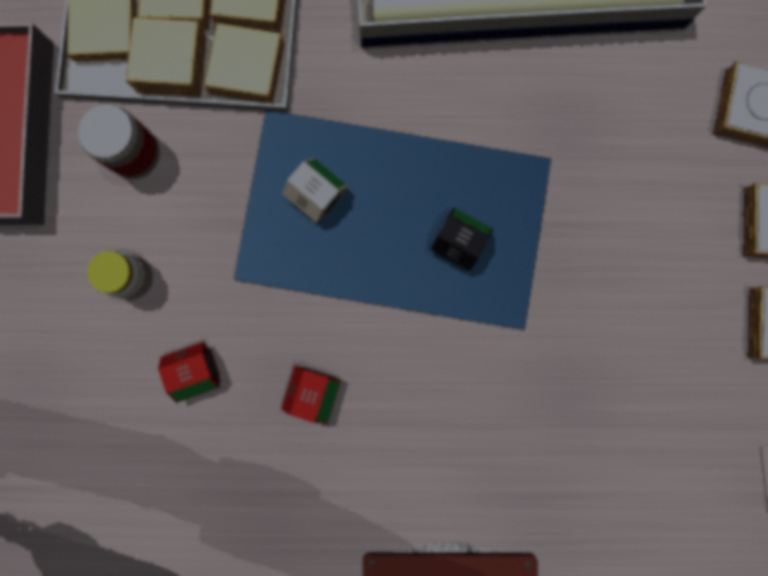

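The scene shows the white timer at about (490,340), enlarged pixels, with its green flat facing the camera. The dark timer is at (335,340), and two red look-alikes are off the mat at (421,205) and (518,195). In the top view the white one is at (315,188) and the dark one at (463,238). The target is the white-shelled one on the mat. I'll confirm it with a crop and measure the corners of the green quad.

Run:
```python
from h import *
import pickle
c=pickle.load(open('scene.pkl','rb')); t=pickle.load(open('top.pkl','rb'))
cv2.imwrite('pics/crop.png',cv2.resize(c['img'][200:255,295:355,::-1],(600,550),interpolation=cv2.INTER_CUBIC))
def quads(c,box):
    h=cv2.cvtColor(c['img'],cv2.COLOR_RGB2HSV); m=cv2.inRange(h,(45,120,50),(80,255,255))
    x0,y0,x1,y1=box; mm=np.zeros_like(m); mm[y0:y1,x0:x1]=m[y0:y1,x0:x1]
    k=max(cv2.findContours(mm,0,1)[0],key=cv2.contourArea); 
    return k,cv2.approxPolyN(k,4).reshape(-1,2).astype(float)
for n,b in(('white',(300,200,350,250)),('dark',(195,200,250,250))):
    k,q=quads(c,b); q=q[np.argsort(q[:,1])]; up=q[:2][np.argsort(q[:2,0])]; lo=q[2:][np.argsort(q[2:,0])]
    U=[onz(c,*p,60) for p in up]; L=[onz(c,*p,32) for p in lo]
    d=U[1]-U[0]; d2=L[1]-L[0]
    print(n,up,lo,'\nU',np.round(U,1),'\nL',np.round(L,1),'len',np.linalg.norm(d),np.linalg.norm(d2),'yaw',np.degrees([np.arctan2(d[1],d[0]),np.arctan2(d2[1],d2[0])]))
    M=(sum(U)+sum(L))/4; a=(d+d2); a/=np.linalg.norm(a); x=np.cross(a,[0,0,1])
    print('outward x',x,'face mid',M,'horiz offset U->L',(sum(L)/2-sum(U)/2)@x,'centre',M-x*24.2)
# top: white top-face and whole blob on z=60
h=cv2.cvtColor(t['img'],cv2.COLOR_RGB2HSV); m=cv2.inRange(h,(0,0,130),(180,70,255)); mm=np.zeros_like(m); mm[100:150,185:235]=m[100:150,185:235]
k=max(cv2.findContours(mm,0,1)[0],key=cv2.contourArea); r=cv2.minAreaRect(k); print(r,'top white face',onz(t,*r[0],60), [np.round(onz(t,*p,60)[:2]) for p in cv2.boxPoints(r)])
# mat corners
b=cv2.inRange(h,(100,100,40),(120,255,255)); k=max(cv2.findContours(b,0,1)[0],key=cv2.contourArea)
print('mat',[np.round(onz(t,*p,4)[:2]) for p in cv2.approxPolyN(cv2.convexHull(k),4).reshape(-1,2)])
```

```text
white [[313. 222.]
 [339. 231.]] [[310. 234.]
 [335. 243.]] 
U [[590.3 153.2  60. ]
 [624.8 192.4  60. ]] 
L [[598.7 146.7  32. ]
 [633.  185.2  32. ]] len 52.22086355884131 51.53492766084161 yaw [48.63646908 48.22095729]
outward x [ 0.74814662 -0.66353344  0.        ] face mid [611.71237737 169.39404785  46.        ] horiz offset U->L 10.771826137235706 centre [593.6072291  185.45155719  46.        ]
dark [[207. 224.]
 [234. 228.]] [[206. 238.]
 [234. 243.]] 
U [[530.8 -41.9  60. ]
 [555.6   4.8  60. ]] 
L [[543.4 -49.9  32. ]
 [571.2  -1.1  32. ]] len 52.86764206490927 56.212498030119654 yaw [62.0395849  60.39171337]
outward x [ 0.8762258  -0.48190077  0.        ] face mid [550.26244615 -22.01273442  46.        ] horiz offset U->L 15.698732677759928 centre [529.05778183 -10.35073583  46.        ]
((208.02584838867188, 123.06034851074219), (28.069128036499023, 13.917120933532715), 40.23636245727539) top white face [592.45274216 184.166487    60.        ] [array([600., 214.]), array([621., 197.]), array([585., 155.]), array([565., 172.])]
mat [array([ 644., -136.]), array([411., -99.]), array([476., 293.]), array([709., 253.])]
```

View pics/crop.png

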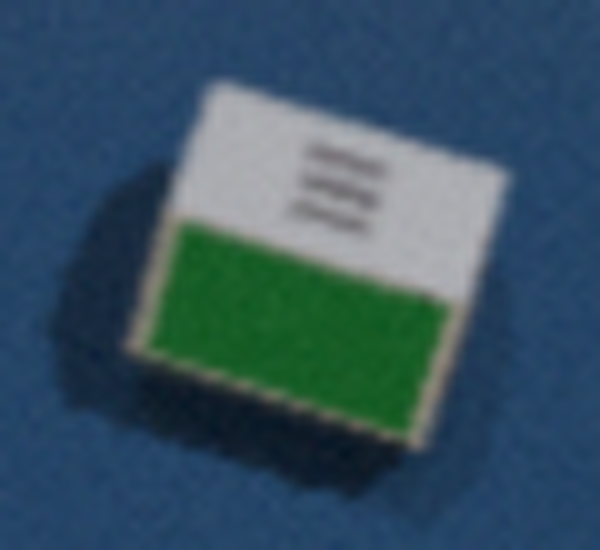

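The crop confirms a white shell with a green flat on its camera side. The two views agree on the centre at about (593,185). I'll push with the shut fingertips on the green flat along an arc, rolling it towards the interior of the mat.

```bash
cat > goal.py <<'E'
from bench import *
from h import *
import sys
C=np.array([593,185,0.]); X=np.array([.748,-.664,0])
def to(p,xdir=None):
    s=sense(); M=R.from_rotvec(s['orientation']).as_matrix()
    print('t',s['time_s'],'tcp',np.round(s['tcp_pos'],1),'x',np.round(M[:,0],3),'y',np.round(M[:,1],3),'z',np.round(M[:,2],3),'F',np.round(s['force'],1))
    x=M.T@X; 
    tw=np.arctan2(x[1],x[0]); tw=[tw,tw-np.sign(tw)*np.pi]
    print('shift m',np.round(M.T@(np.array(p)-s['tcp_pos'])/1000,4),'twist opts',np.round(tw,3),'q7',s['q'][6])
E
python3 -c "
from goal import *
to(C+X*60+[0,0,140])"
```

```text
t 0.1 tcp [188.7 621.6 230.5] x [-0.957  0.291 -0.   ] y [ 0.291  0.957 -0.001] z [-0.    -0.001 -1.   ] F [-0.3 -0.6  0.5]
shift m [-0.5682 -0.3252  0.091 ] twist opts [-2.71   0.431] q7 -0.0584913023772899
```

```bash
python3 -m inch '[[-0.05,-0.029,0,0.1],[-0.11,-0.063,0,0.2],[-0.165,-0.094,0,0.3],[-0.22,-0.126,0,0.431],[-0.27,-0.157,0,0.431],[-0.325,-0.188,0,0.431],[-0.38,-0.22,0,0.431],[-0.435,-0.25,0,0.431],[-0.485,-0.28,0,0.431],[-0.53,-0.305,0.02,0.431]]' 0; python3 -c "
from goal import *
to(C+X*50+[0,0,90])"
```

```text
time_s: 1.35
tcp_pos: [609.5, 174.1, 212.4]
orientation: [1.116, 2.934, 0.003]
force: [-0.1, 1.5, 0.8]
width: -0.0
gripper_force: 0.0
t 1.35 tcp [609.5 174.1 212.4] x [-0.747  0.664 -0.001] y [0.664 0.747 0.002] z [ 0.003  0.001 -1.   ] F [-0.1  1.5  0.8]
shift m [-0.0303 -0.003   0.1224] twist opts [ 3.141e+00 -1.000e-03] q7 0.6101779570300386
```

```bash
python3 -m inch '[[-0.03,-0.003,0.03,0],[-0.03,-0.003,0.08,0],[-0.03,-0.003,0.122,0],[-0.03,-0.003,0.15,0],[-0.03,-0.003,0.163,0],[-0.03,-0.003,0.163,0],[-0.03,-0.003,0.163,0]]'; python3 -c "
from goal import *
to(C+X*50+[0,0,50])
c=capture('scene');cv2.imwrite('pics/s1.png',cv2.resize(c['img'][150:290,230:430,::-1],(800,560)))"
```

```text
time_s: 2.22
tcp_pos: [628.7, 154.1, 49.7]
orientation: [1.115, 2.936, 0.002]
force: [0.1, -0.5, 0.6]
width: -0.2
gripper_force: 0.0
t 2.225 tcp [628.7 154.1  49.7] x [-0.748  0.664 -0.001] y [0.664 0.748 0.002] z [ 0.002  0.001 -1.   ] F [ 0.1 -0.5  0.6]
shift m [-0.0028 -0.0006 -0.0003] twist opts [-3.141  0.   ] q7 0.7121652185754304
```

View pics/s1.png

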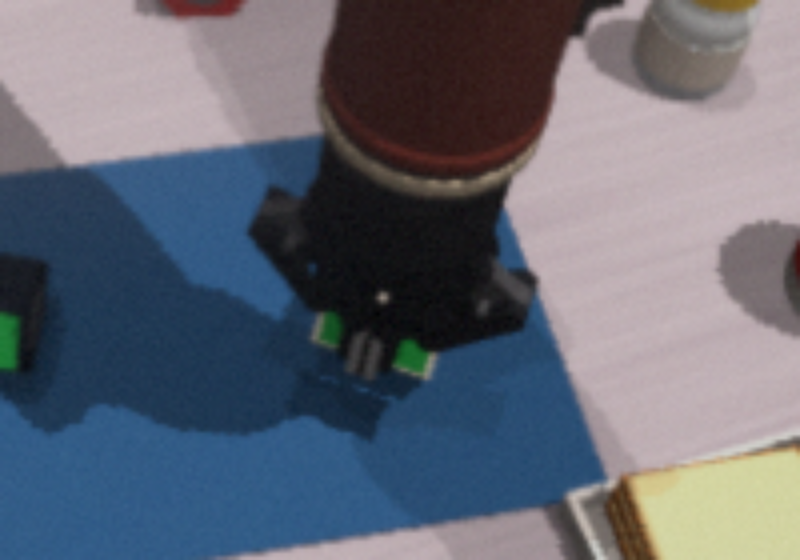

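The fingertips stand centred in front of the green flat, at about (365,355) in the crop. Now I push along the arc.

```bash
python3 -m inch '[[0.007,0,0,0],[0.012,0,0,0],[0.015,0,0,0],[0.019,0,-0.002,0],[0.023,0,-0.0045,0],[0.027,0,-0.0065,0],[0.031,0,-0.008,0]]'; python3 -c "
from goal import *
to(C)
c=capture('top');cv2.imwrite('pics/t2.png',cv2.resize(c['img'][70:190,150:320,::-1],(800,565)))
c=capture('scene');cv2.imwrite('pics/s2.png',cv2.resize(c['img'][150:290,230:430,::-1],(800,560)))"
```

```text
time_s: 3.15
tcp_pos: [605.1, 174.1, 57.2]
orientation: [1.116, 2.936, 0.0]
force: [1.3, -4.2, 8.0]
width: -0.0
gripper_force: 4.1
t 3.15 tcp [605.1 174.1  57.2] x [-0.748  0.664 -0.001] y [0.664 0.748 0.001] z [ 0.001 -0.    -1.   ] F [ 1.3 -4.2  8. ]
shift m [0.0164 0.0001 0.0571] twist opts [ 3.141 -0.   ] q7 0.6599295182413727
```

View pics/s2.png

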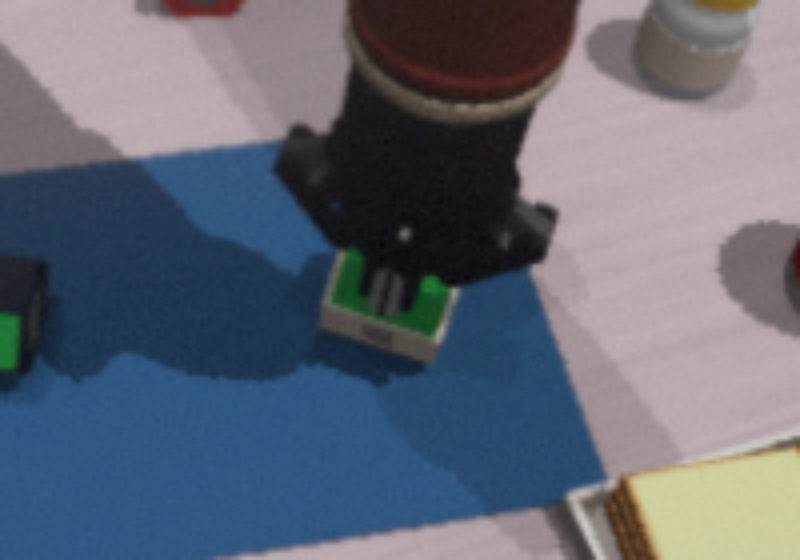

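It is rolling as planned: the white lower flat now shows below the green at (385,335). I'll continue past the balance point.

```bash
python3 -m inch '[[0.004,0,-0.002,0],[0.008,0,-0.0035,0],[0.012,0,-0.0045,0],[0.015,0,-0.006,0],[0.018,0,-0.007,0],[0.018,0,-0.009,0],[0.018,0,-0.012,0]]'; python3 -c "
from goal import *
to(C)
c=capture('scene');cv2.imwrite('pics/s3.png',cv2.resize(c['img'][150:290,230:430,::-1],(800,560)))"
```

```text
time_s: 4.12
tcp_pos: [590.9, 186.5, 68.2]
orientation: [-1.115, -2.937, 0.001]
force: [1.4, 0.2, -0.4]
width: -0.1
gripper_force: 0.0
t 4.125 tcp [590.9 186.5  68.2] x [-0.748  0.664  0.   ] y [ 0.664  0.748 -0.001] z [-0.001 -0.    -1.   ] F [ 1.4  0.2 -0.4]
shift m [-0.0025  0.0003  0.0682] twist opts [-3.141  0.   ] q7 0.625259924437181
```

View pics/s3.png

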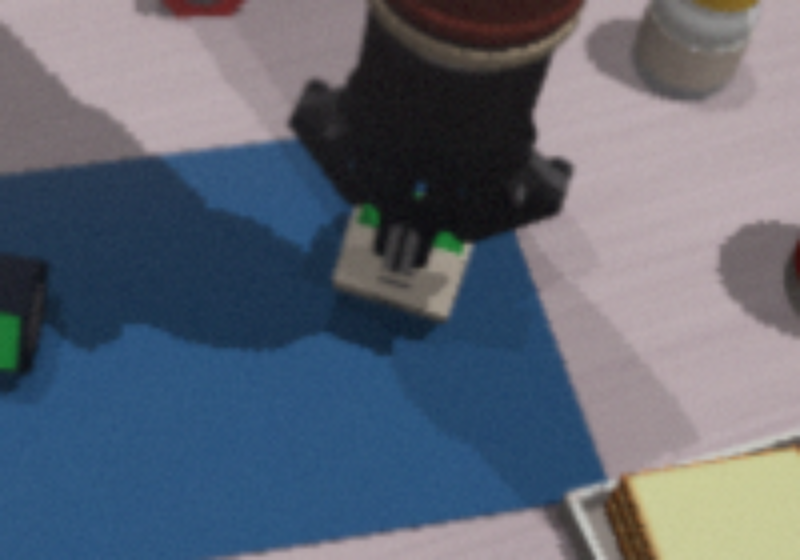

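The white flat now faces the camera at (400,275) and the green has rolled on top, with the force at zero. I'll back off upward and check.

```bash
python3 -m inch '[[0,0,-0.03,0],[0,0,-0.07,0],[-0.04,0,-0.12,0],[-0.1,0,-0.14,0],[-0.15,0,-0.14,0],[-0.18,0,-0.14,0],[-0.18,0,-0.14,0],[-0.18,0,-0.14,0]]'; python3 -c "
from goal import *
to(C)
c=capture('top');s=capture('scene')
cv2.imwrite('pics/f.png',np.hstack([cv2.resize(c['img'][60:200,150:340,::-1],(400,295)),cv2.resize(s['img'][150:290,190:380,::-1],(400,295))]))
h=cv2.cvtColor(c['img'],cv2.COLOR_RGB2HSV); m=cv2.inRange(h,(45,120,50),(80,255,255)); m[:,240:]=0; m[180:]=0
k=max(cv2.findContours(m,0,1)[0],key=cv2.contourArea); r=cv2.minAreaRect(k); print(r,onz(c,*r[0],60))"
```

```text
time_s: 5.18
tcp_pos: [725.4, 67.7, 208.0]
orientation: [-1.114, -2.936, -0.0]
force: [0.1, 0.0, -0.3]
width: 0.2
gripper_force: 0.0
t 5.175 tcp [725.4  67.7 208. ] x [-0.748  0.663  0.001] y [ 0.663  0.748 -0.   ] z [-0.001  0.    -1.   ] F [ 0.1  0.  -0.3]
shift m [ 1.767e-01 -1.000e-04  2.082e-01] twist opts [-3.141e+00  1.000e-03] q7 0.8542247936261836
((196.3103485107422, 136.72413635253906), (25.250471115112305, 12.68395709991455), 40.23635482788086) [565.56716927 206.26257622  60.        ]
```

View pics/f.png

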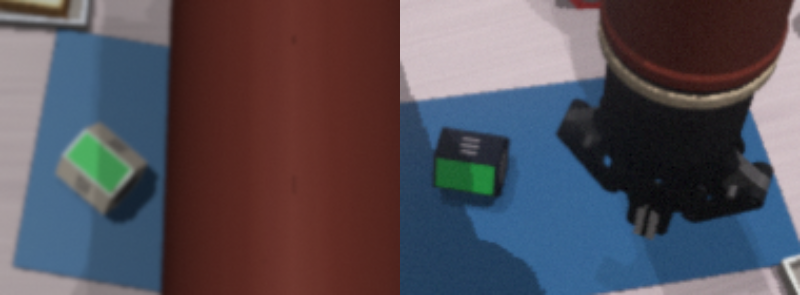

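The top view shows the white timer at (100,165) with its green flat on top, flanked evenly by white flats. Its centre is at about (566,206), well on the mat. The dark timer at (470,165) is untouched and the arm is clear.

```bash
python3 -c "
from bench import *
print(job_done())"
```

```text
the job is handed in; nothing more can be done
None
```

The white timer was rolled over once and lies flat on the mat with its green face up; the dark timer was not touched, the arm is clear, and the job is handed in at about 5 s of the 32 s limit (no verdict was returned).

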